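# Lock a tube rack onto the sloping dock by its keyhole

### The job

Pick up the white tube rack, press the large end of its keyhole flat down over the headed stud on the sloping dock, then slide it down the slope, keeping it flat, until it is fully home and the sprung latch has popped up behind its upper edge; let go and leave it there. Feel your way gently: never lean hard on the stud or the dock, and do not disturb the other things on the table.

Things in the scene. Friction and masses are not known exactly. Their poses are not given: they have to be found in the camera images.
- rack_grip (a point): Centre of the square upright grip post of the white tube rack (loose, about 0.25 kg), 42 mm above the rack's underside. Post 28 x 28 mm, top 57 mm above the underside; grasp it across y. Rack axes: z up, x from the tubes towards the keyhole. Base plate 5 mm thick, from x = -60 to +85 mm, 70 mm wide, 50 mm beyond x = +26. Three capped tubes in a row at x = -38 mm reach 70 mm above the underside.
- keyhole (a point): Centre of the keyhole's large end, on the rack's underside, 50 mm along the rack's x from the post's axis. Same axes as the rack. The large end is 22 mm across (flat-sided, nearly round); a slot 13 mm wide runs from it towards +x and ends 27 mm from this point. With the stud against the slot's end, this point is 22 mm down the slope from the stud.
- deck: Sloping dock plate (aluminium faced with firm rubber, fixed), 220 mm along its x by 140 mm along its y, on a grey foot; origin at the centre of its top face; z out of the face, x straight up the slope (20 degrees), y across. Rack and dock x axes point the same way when hung. Pressing the rack on dock or stud with more than about 60 N spoils it.
- stud_mid (a point): Middle of the stud's range, on the dock's face, x = +45, y = 0 mm of the dock. The headed steel stud stands square to the face: shank 10 mm across, head 18 mm across, flat-topped, head's underside 8 mm and top 13 mm above the face. It is on a slider, clamped tight anywhere up to 18 mm up or down the slope from this point: unmeasured, find it by feel or sight.
- latch (a joint): Sprung latch: steel bar 24 mm wide, 5 mm long, on the stud's slider, its middle 17.5 mm up the slope from the stud. Value: metres pressed down; 0 = fully up, 4 mm above the face; 0.004 with the rack's plate flat over it (under 2 N). It pops up when the plate's upper edge has slid past it, in the last 2 mm before the slot's end meets the stud.
- dish: clear shallow glass dish, 54 mm across, 14 mm high, loose on the table between the rack and the stand; origin under its centre
- reagent: white bottle 64 mm across, 150 mm high, standing behind; origin under its centre
- beaker: glass beaker 70 mm across, 85 mm high, standing behind; origin under its centre
- tipbox: closed box of pipette tips, 85 x 120 x 55 mm high, behind; origin under its centre
- jar: amber jar 56 mm across, 70 mm high, behind; origin under its centre
- kit: small carton 70 x 110 x 40 mm high at the left; origin under its centre
- notes: pad of paper 150 x 210 x 12 mm high at the right; origin under its centre
Mind the look-alikes: they are no part of the job. Leave any pink or turquoise look-alike of the part that bears rack_grip alone.

How it is judged:
By the outcome, as a careful person would: the job done as asked, in the order asked, and still so for the second after the job is handed in, with the robot touching nothing.
It also fails if it takes over 72 s, if anything falls off the work surface, if the arm or the gripper's body presses on something with over 40 N, if the wrist force passes 120 N, or if a joint passes its speed limit or range.

### The arm

A 7-joint arm with a two-finger parallel gripper is mounted at the origin on the work surface. World frame = base frame: x ahead of the robot, y to its left, z up, the work surface at z = 0. Lengths are in mm, angles in rad, forces in N, time in s.
With the tool pointing down it reaches from about 400 to 925 mm from the base axis. Payload 4.1 kg.
Tool frame: the origin (TCP) lies midway between the tips of the shut fingers; the grasp point (between the pads) lies hold_point_z behind it (hold_point_z is the distance from the TCP to the grasp point, in mm); x points along the fingers, z is the direction in which the jaws open and shut, and the axes are right-handed (so a half turn about x gives the same grasp; the last joint's range is limited). The gripper opens to 85 mm and grips with 20 to 120 N. Pads are 22 mm wide; open, the fingers measure 114 mm over their backs; the gripper's body (76 mm by 85 mm) begins 54 mm behind the grasp point. The pads swing forward as they close: fully open they stand 13 mm farther back than shut.
Start: joints at [-1.31, 0.398, 0.045, 1.537, -0.019, 1.207, -0.051], TCP at [228.838, 608.422, 231.347] pointing down, gripper open.
Joint ranges: [-2.82, 2.82], [-0.49, 2.23], [-1.37, 1.46], [0, 2.46], [-1.36, 4.5], [0.23, 2], [-2.94, 2.94]. Speed limits (rad/s): [2.57, 2.57, 3.14, 3.14, 3.14, 3.14, 3.14].

### API

Orientations are given as a unit quaternion [w, x, y, z].
In Python, from cell import * gives the robot as it stands.
- The arm moves only by the tool carry_out, never from a script. Its arguments are lists of equal length, an entry for each row: "delta_rot": the turn, a rotation vector about the tool's x, y, z in degrees, a list of three; "slide": the shift along the tool's x, y, z in mm, a list of three; "gripper": the closure, from -1 (fully open) to 1 (shut), so that 0 is half open. In form: {"delta_rot": [[ax, ay, az], ...], "slide": [[x, y, z], ...], "gripper": [gripper, ...]}. A call has 1 to 10 rows; each row shifts and turns the commanded pose from where the row before left it, along the tool's axes as they then stand; what a row does not reach is not made up. A row lasts 1/8 s, in which the tool goes at most 62.5 mm and 10.7 degrees, less where a joint would pass 70% of its speed; a pose out of reach is approached as far as the arm can. A call with a gripper value outside its range is refused whole. The fingers move at their own pace and stop on an object; "force" is the grip in N (left out, the last holds). Time passes only in rows, so rows that do not move let the fingers close. It gives the time, the measured TCP pose, the force and the opening at its end, in the units of the state.
- get_state(): the state, without advancing time (a new reading comes with each control period).
- read_camera(name): name is "scene" or "top"; returns a dict with "frame" (420x560x3 uint8, blue, green, red), "fov_y" (degrees; the focal length in pixels is half the picture's height over the tangent of half this angle, whatever the lens; pixels are square), "cx", "cy" (the principal point, pixels), "R" (3x3) and "t" (3): a world point X has camera coordinates R X + t. Camera axes: x right, y down, z forward; pixel columns grow to the right and rows downward; lengths in mm; the calibration is good to about 2 mm. A picture is of the moment at which its call begins. There is no depth.
- finish_job(): hands the job in, once; it reports no verdict.
Trained networks look in a picture, given as the dict that the camera call returned (one of the last four; its "shot" number tells which), for a name from the list of things; names that differ only in an ending like _2 or _b are one class to them, and where a whole thing is asked for, a point or a joint stands for the part that bears it (a point fixed in the world has none). Each returns a list of dicts, best first, with "confidence" (0 to 1); they miss things now and then, are a little off and sometimes report something else, mostly with a low value. They report only what shows in the picture. A call takes as long as a camera call. They do not tell look-alikes from the thing itself.
- boxes_of(picture, name): "extent" ([centre column, centre row, width, height] as shares, 0 to 1, of the picture: columns of its width, rows of its height, round what is visible of it).
- tip_of(picture, name): "xy" ([column, row] as shares, 0 to 1, of the picture: columns of its width, rows of its height: a listed point, or the origin of a listed thing).
The state is a dict: "time": time; "qpos": joint angles; "dq": joint speeds; "joint_torque": joint torques, N m; "ee_pos": TCP position; "tool_rot": TCP orientation; "force": force on the tool from outside, world axes, zero at the start; "moment": the same for the moment, N m; "gripper_width": finger opening in mm.
Only numpy, scipy, OpenCV 4.12 (cv2) and the standard library are available. Lean on these libraries where they do the work, as an engineer would, in place of code of your own. Each camera call takes 0.05 s, during which the arm holds its last target. There are 200 camera calls.

## Working session

There is one attempt and no reset: what is moved stays moved. The work goes in short steps, Python scripts to look and compute and a tool call to move; the robot and the scene stay as the last step left them, time stands still between calls to the robot, and variables do not carry over. Pictures are saved under pics/ and viewed, about 8 in all and at most 12, crops included, and the job is handed in when it is done.

Besides the shell and the picture viewer there is one more tool, called after "Call:" by a JSON object that holds its "op" and its "data". carry_out: Moves the arm, as the interface text tells. Its arguments: {"type":"object","properties":{"delta_rot":{"type":"array","items":{"type":"array","items":{"type":"number"}}},"slide":{"type":"array","items":{"type":"array","items":{"type":"number"}}},"gripper":{"type":"array","items":{"type":"number"}},"force":{"type":"number"}},"required":["delta_rot","slide","gripper"]}

```bash
mkdir -p pics; ls; python3 - <<'E'
from cell import *
import cv2
s=get_state(); print(s)
for n in ("scene","top"):
    p=read_camera(n); cv2.imwrite(f"pics/{n}0.png",p["frame"])
    print(n,p["fov_y"],p["cx"],p["cy"],p["R"],p["t"],p["shot"])
    for k in ("rack_grip","keyhole","stud_mid","deck","latch"):
        print(k,[(round(d["confidence"],2),[round(d["xy"][0]*560,1),round(d["xy"][1]*420,1)]) for d in tip_of(p,k)][:4])
E
```

```text
pics
{'time': 0.0, 'qpos': array([-1.30999509,  0.39920949,  0.04502901,  1.53786257, -0.01868317,
        1.20689515, -0.05069196]), 'dq': array([ 0.00024532,  0.00064084,  0.0013237 , -0.00031691,  0.00048927,
        0.00035781,  0.0002811 ]), 'joint_torque': array([ 2.76436040e-04, -4.75134444e+01,  1.36467218e+00, -2.54220396e+01,
        1.14585034e-02,  9.51898342e-03, -1.55360158e-05]), 'ee_pos': array([228.61876985, 607.80051374, 230.25981426]), 'tool_rot': array([ 0.58083394, -0.40293819,  0.58190609,  0.40206722]), 'force': array([-0.5764778 ,  0.80435222, -0.05183118]), 'moment': array([-0.00849194, -0.01160147,  0.03888624]), 'gripper_width': 85.17468880507869}
scene 55.83824837339608 276.99699764614 209.57302475075645 [[ 0.71103315  0.70308734 -0.01000203]
 [ 0.35946168 -0.37567579 -0.85419845]
 [-0.60433364  0.60376807 -0.5198509 ]] [-375.50727123 -148.77831507 1441.89511929] 1
rack_grip [(0.82, [319.1, 193.7]), (0.81, [389.6, 169.3]), (0.6, [280.3, 172.0])]
keyhole [(0.97, [402.4, 179.5]), (0.73, [328.1, 212.7]), (0.71, [280.2, 175.7])]
stud_mid [(0.94, [245.5, 228.2])]
deck [(0.74, [233.1, 226.8])]Traceback (most recent call last):
  File "<stdin>", line 8, in <module>
ValueError: it knows: beaker, deck, dish, jar, keyhole, kit, notes, rack_grip, reagent, stud_mid, tipbox
```

```bash
cat > h.py <<'E'
from cell import *
import cv2, numpy as np
from scipy.spatial.transform import Rotation as Rn
def K(p):
    f=p["frame"].shape[0]/2/np.tan(np.radians(p["fov_y"]/2)); return f
def proj(p,X):
    c=np.atleast_2d(X)@np.array(p["R"]).T+p["t"]; return c[:,:2]/c[:,2:]*K(p)+[p["cx"],p["cy"]]
def onz(p,uv,z):
    R=np.array(p["R"]); d=R.T@np.array([(uv[0]-p["cx"])/K(p),(uv[1]-p["cy"])/K(p),1]); o=-R.T@p["t"]
    return o+d*(z-o[2])/d[2]
def tri(a,b):
    A=[];B=[]
    for p,uv in (a,b):
        R=np.array(p["R"]);t=np.array(p["t"])
        for i,c in ((0,"cx"),(1,"cy")):
            m=(uv[i]-p[c])/K(p); A.append(R[i]-m*R[2]); B.append(m*t[2]-t[i])
    x,*_=np.linalg.lstsq(np.array(A),np.array(B),rcond=None); return x, np.abs(np.array(A)@x-B).max()
def tips(p,k): return [(round(d["confidence"],2),np.array(d["xy"])*[560,420]) for d in tip_of(p,k)]
def tool():
    s=get_state(); return s,np.array(s["ee_pos"]),Rn.from_quat(np.roll(s["tool_rot"],-1)).as_matrix()
E
python3 - <<'E'
from h import *
np.set_printoptions(precision=1,suppress=True)
p=read_camera("top"); s=read_camera("scene")
print(p["cx"],p["cy"],p["fov_y"],p["R"],p["t"])
print(hold_point_z if 'hold_point_z' in globals() else 'nohp')
for k in ("rack_grip","keyhole","stud_mid","deck"):
    A=tips(s,k);B=tips(p,k)
    print(k,'scene',A,'top',B)
    for i,a in enumerate(A):
        for j,b in enumerate(B): print(i,j,*tri((s,a[1]),(p,b[1])))
im=np.vstack([p["frame"]]); cv2.imwrite("pics/top1.png",cv2.resize(im,(800,600)))
cv2.imwrite("pics/scene1.png",cv2.resize(s["frame"],(800,600),interpolation=cv2.INTER_CUBIC))
E
```

```text
284.73491616228296 210.0082035359016 53.919489134656516 [[-0.  -1.   0. ]
 [-1.   0.  -0.1]
 [ 0.1 -0.  -1. ]] [ -28.3  589.7 1068.4]
18.700000000000003
rack_grip scene [(0.83, array([386.9, 172.9])), (0.8, array([279.2, 172.5])), (0.75, array([320.7, 191.2])), (0.31, array([325.5, 212.4]))] top [(0.94, array([214. , 225.7])), (0.79, array([197.6, 293.6])), (0.73, array([111.8, 203. ]))]
0 0 [631.4 193.2 123.1] 100.60790958908012
0 1 [522.  267.8  83.5] 162.12065750927172
0 2 [617.6 420.8  41. ] 1.834525054243727
1 0 [509.   98.6 131.3] 48.110442412138354
1 1 [368.6 184.2  44.2] 8.324075664192549
1 2 [505.3 248.4 145.9] 150.17121929427617
2 0 [553.2 150.9  54.9] 5.7452742626512645
2 1 [414.1 244.  -35.3] 58.87839142824072
2 2 [544.  340.3  27. ] 106.38316755299161
3 0 [562.6 163.8 -20.9] 8.473161205769657
3 1 [ 414.5  265.7 -129.7] 66.43310684372682
3 2 [554.6 368.7 -59.4] 112.09735482823987
keyhole scene [(0.85, array([276.5, 178.3])), (0.8, array([401.1, 181.9])), (0.57, array([326.2, 211.5]))] top [(0.95, array([198.2, 310.3])), (0.94, array([220.8, 211.8])), (0.87, array([ 97.3, 197. ]))]
0 0 [328.7 197.3   3. ] 1.464149714818575
0 1 [536.4  73.7 134.8] 57.61743921011248
0 2 [510.8 260.7 146. ] 170.9981418350776
1 0 [522.7 279.9  70.3] 201.93852539156546
1 1 [676.3 179.4 115.4] 108.3841214650763
1 2 [643.  479.8  -5.4] 2.4209078997712368
2 0 [ 381.3  278.4 -141.7] 87.66587124774105
2 1 [593.  136.5   8.3] 2.1704132062360486
2 2 [560.7 390.3 -47.5] 128.75688475821016
stud_mid scene [(0.87, array([247. , 228.8]))] top [(0.66, array([330.1, 216.7]))]
0 0 [ 568.2 -151.9   76.6] 5.883756518372991
deck scene [(0.82, array([233.5, 227. ]))] top [(0.61, array([333.7, 232.2])), (0.45, array([112.8, 260.6]))]
0 0 [ 528.1 -161.2   67.9] 5.446179053330468
0 1 [365.  243.8 -64.9] 209.90191713017546
```

View pics/top1.png

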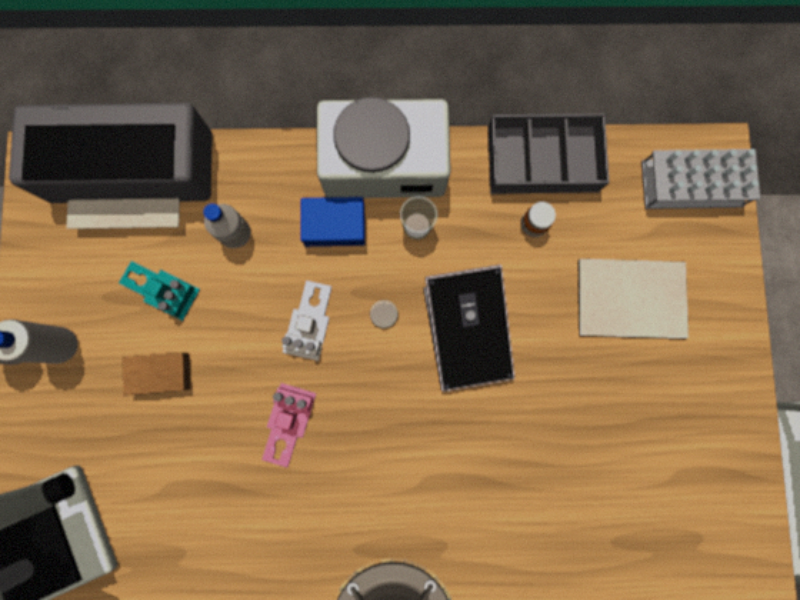

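View pics/scene1.png

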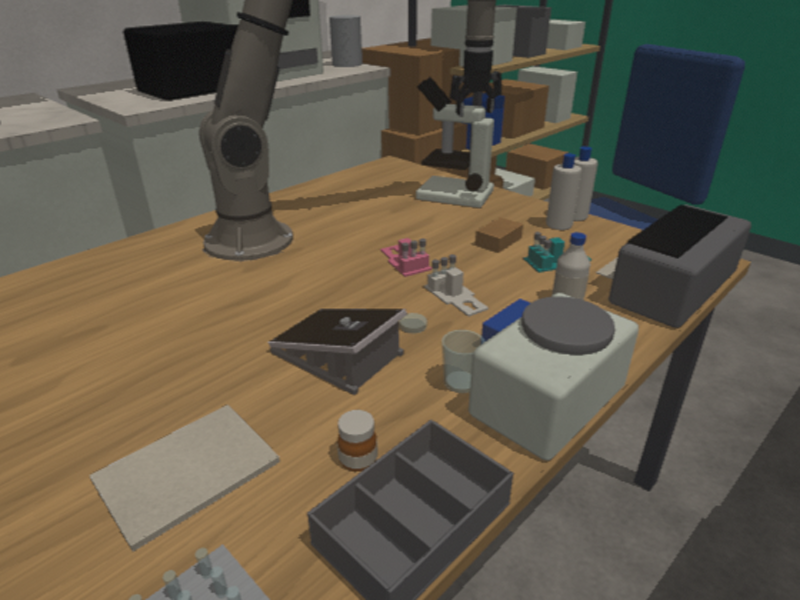

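White rack: top view (305,322), keyhole end pointing up (+x). The dock is at about (470,328), with the stud near (470,315), and its slope rises away from the robot. The pink and turquoise racks are decoys. Next I'll zoom in on the dock and the rack in both views.

```bash
python3 - <<'E'
from h import *
p=read_camera("top"); s=read_camera("scene")
def crop(f,x,y,w,h): return cv2.resize(f[y:y+h,x:x+w],(400,300),interpolation=cv2.INTER_CUBIC)
a=crop(p["frame"],270,180,128,96); b=crop(s["frame"],184,207,112,84)
c=crop(p["frame"],180,190,80,60); d=crop(s["frame"],285,170,64,48)
cv2.imwrite("pics/z.png",np.vstack([np.hstack([a,b]),np.hstack([c,d])]))
E
```

```text
(no output)
```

View pics/z.png

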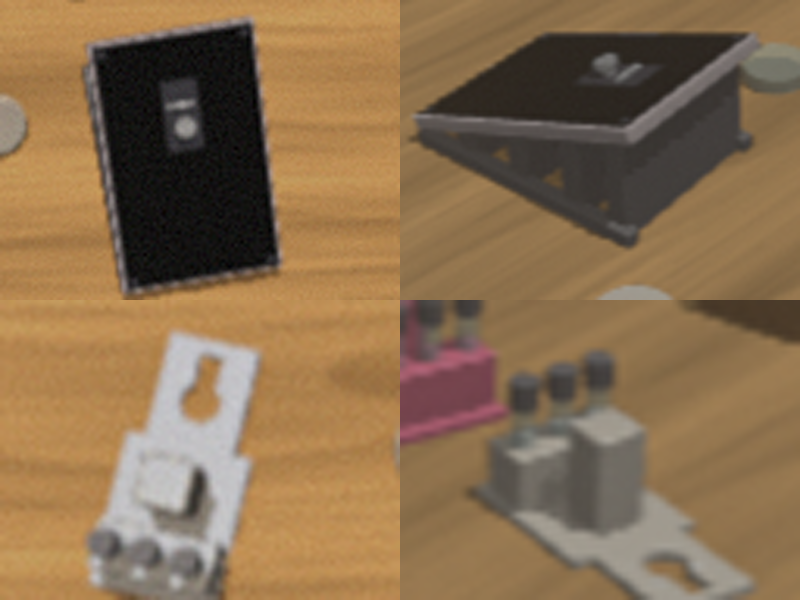

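```bash
cat > fit.py <<'E'
from h import *
from scipy.optimize import least_squares
np.set_printoptions(precision=1,suppress=True)
p=read_camera("top"); s=read_camera("scene")
T=lambda l,o,k:np.array(l)/k+np.array(o)-0.5+0.5/k
dt=T([(90,44),(252,20),(280,264),(125,293)],(270,180),3.125)
ds=T([(355,36),(228,128),(17,117),(150,35)],(184,207),3.5714)
dc=np.array([(110,70,0),(110,-70,0),(-110,-70,0),(-110,70,0)],float)
st_t=T([(186,127)],(270,180),3.125); st_s=T([(207,62)],(184,207),3.5714)
def DR(y,sl=20): return (Rn.from_euler('z',y,degrees=True)*Rn.from_euler('y',-sl,degrees=True)).as_matrix()
def dw(v,X): return v[:3]+np.atleast_2d(X)@DR(v[3]).T
def f(v):
    P=dw(v,dc); S=dw(v,[45+v[4],0,13])
    return np.concatenate([(proj(p,P)-dt).ravel(),(proj(s,P)-ds).ravel(),(proj(p,S)-st_t).ravel(),(proj(s,S)-st_s).ravel()])
r=least_squares(f,[528,-161,68,7,0],loss='soft_l1'); print("deck",r.x,"\n",r.fun.reshape(-1,2))
print("stud at",dw(r.x,[45+r.x[4],0,0]))
rt=T([(172,33),(260,52),(250,158),(123,132),(200,103),(168,183)],(180,190),5)
rc=np.array([(85,25,5),(85,-25,5),(26,-35,5),(26,35,5),(50,0,5),(0,0,57)],float)
rs=T([(206,127),(268,268)],(285,170),6.25); rcs=rc[[5,4]]
def rw(v,X): return [v[0],v[1],0]+X@Rn.from_euler('z',v[2],degrees=True).as_matrix().T
def g(v): return np.concatenate([(proj(p,rw(v,rc))-rt).ravel(),(proj(s,rw(v,rcs))-rs).ravel()])
q=least_squares(g,[553,150,-15],loss='soft_l1'); print("rack",q.x,"\n",q.fun.reshape(-1,2))
E
python3 fit.py; python3 - <<'E'
from h import *
s,e,R=tool(); print(e);print(R.round(3))
E
```

```text
deck [ 531.  -154.2   61.9    8.1  -14.6] 
 [[-1.5 -0.4]
 [ 0.4 -1.2]
 [ 0.3  0.9]
 [-1.4  0.1]
 [ 1.  -0.3]
 [-0.4  1.5]
 [-1.2  0.3]
 [-1.1 -0.3]
 [-0.7 -0.2]
 [-0.4 -0.1]]
stud at [[ 559.3 -150.2   72.3]]
rack [547.8 150.9 -13.7] 
 [[-0.3 -0.2]
 [-0.3 -0.1]
 [ 0.2  0.2]
 [ 0.8 -0.1]
 [-0.1 -0. ]
 [-0.9 -0.1]
 [-0.1  0.3]
 [-0.6  0.2]]
[228.81656516 608.42081743 231.34209305]
[[ 0.    -0.936  0.352]
 [ 0.     0.352  0.936]
 [-1.    -0.     0.   ]]
```

```bash
python3 - <<'E'
from h import *
np.set_printoptions(precision=1,suppress=True)
p=read_camera("top"); s=read_camera("scene")
for X in ([228.8,608.4,231],[228.8,608.4,0],[228.8,608.4,100],[300,506,231],[388,380,231]): print(X,proj(p,X)*800/560,proj(s,X)*800/560)
# microscope footprint guesses from table pixels in top
for uv in ((115,570),(80,470),(60,490)): print(uv,onz(p,np.array(uv)*.7,30))
for uv in ((488,200),(418,190),(475,125),(470,180)): print(uv,onz(s,np.array(uv)*.7,0))
E
```

```text
[228.8, 608.4, 231] [[-32.5 537.3]] [[473.3 119.6]]
[228.8, 608.4, 0] [[ 57.4 503.7]] [[468.5 199.4]]
[228.8, 608.4, 100] [[ 23.6 516.3]] [[470.5 166.3]]
[300, 506, 231] [[ 42.3 484.6]] [[470.6 131.7]]
[388, 380, 231] [[131.5 421.6]] [[466.8 149.2]]
(115, 570) [118.8 485.4  30. ]
(80, 470) [292.1 555.2  30. ]
(60, 490) [258.1 588.8  30. ]
(488, 200) [273.4 643.8   0. ]
(418, 190) [ 66.9 563.9   0. ]
(475, 125) [-283.4 1298.2    0. ]
(470, 180) [127.2 744.1   0. ]
```

```bash
python3 - <<'E'
from h import *
p=read_camera("top"); s=read_camera("scene")
a=cv2.resize(s["frame"][10:160,260:400],(560,600),interpolation=cv2.INTER_CUBIC)
b=cv2.resize(p["frame"][320:420,0:100],(240,240),interpolation=cv2.INTER_CUBIC)
o=np.zeros((600,800,3),np.uint8);o[:,:560]=a;o[:240,560:]=b
cv2.imwrite("pics/m.png",o)
E
```

```text
(no output)
```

View pics/m.png

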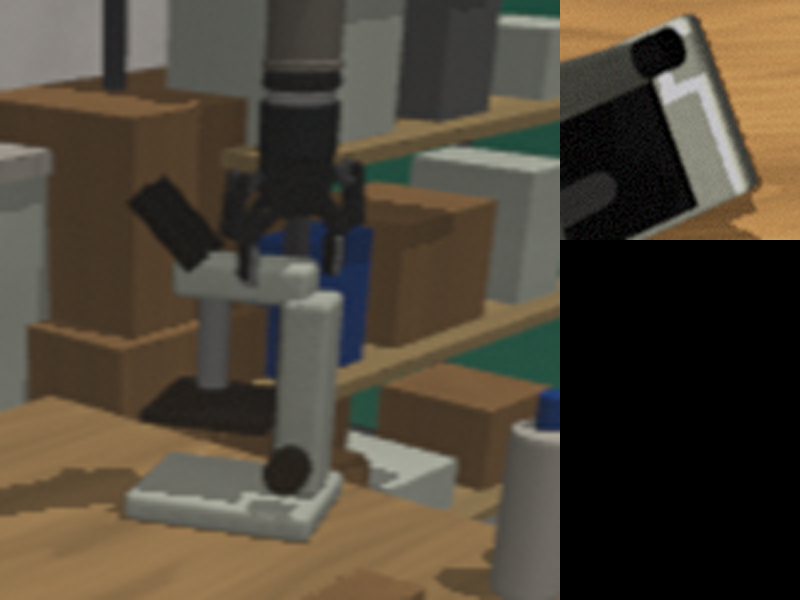

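The microscope stands right beside the gripper, so I'll rise straight up first and then cross over high.

Call:
{"op": "carry_out", "data": {"delta_rot": [[0,0,0],[0,0,0],[0,0,0],[0,0,0],[0,0,0],[0,0,0]], "slide": [[-20,0,0],[-30,0,0],[-30,0,0],[-30,0,0],[-20,0,0],[0,0,0]], "gripper": [-1,-1,-1,-1,-1,-1]}}

```text
time: 1.9
ee_pos: [229.1, 609.2, 363.2]
tool_rot: [0.583, -0.402, 0.58, 0.403]
force: [0.7, -0.0, -0.1]
gripper_width: 85.2
```

Call:
{"op": "carry_out", "data": {"delta_rot": [[-1,0,0],[-1,0,0],[-1,0,0],[-1,0,0],[-1,0,0],[-1,0,0],[-0.9,0,0],[0,0,0],[0,0,0],[0,0,0]], "slide": [[0,-40,-28],[0,-46,-32],[0,-46,-32],[0,-46,-32],[0,-46,-32],[0,-46,-32],[0,-46,-32],[0,-46,-32],[0,-46,-32],[0,0,0]], "gripper": [-1,-1,-1,-1,-1,-1,-1,-1,-1,-1]}}

```text
time: 3.15
ee_pos: [540.2, 213.4, 359.9]
tool_rot: [0.557, -0.435, 0.559, 0.433]
force: [-0.9, 0.3, 0.0]
gripper_width: 85.5
```

```bash
cat > go.py <<'E'
# usage: go.py grip x y z(TCP) heading_of_toolz_deg  tilt: prints tool-frame deltas (translation in current frame; rotation vec)
from h import *
import sys
np.set_printoptions(precision=2,suppress=True)
x,y,z,h,t=map(float,sys.argv[1:6])
s,e,R=tool(); 
# tool z = horizontal heading h; tool x = down tilted by t deg (rack pitched nose-up by t)
G=Rn.from_euler('z',h-90,degrees=True).as_matrix()@Rn.from_euler('y',-t,degrees=True).as_matrix()@np.array([[0,-1,0],[0,0,1],[-1,0,0]]).astype(float)
print("e",e,"force",s["force"],"mom",s["moment"],"w",s["gripper_width"],"t",s["time"])
print("slide(cur frame)",R.T@([x,y,z]-e),"rotvec",np.degrees(Rn.from_matrix(R.T@G).as_rotvec()), "slide(new frame)",G.T@([x,y,z]-e))
E
python3 go.py 547.8 150.9 24 76.3 0
```

```text
e [540.21 213.35 359.89] force [-0.92  0.26  0.04] mom [ 0.04  0.06 -0.08] w 85.54158511195598 t 3.15
slide(cur frame) [336.12 -22.58 -57.34] rotvec [-0.61 -0.22  0.04] slide(new frame) [335.89 -22.17 -58.88]
```

Call:
{"op": "carry_out", "data": {"delta_rot": [[-0.6,-0.2,0],[0,0,0],[0,0,0],[0,0,0],[0,0,0],[0,0,0],[0,0,0]], "slide": [[40,-11,-29],[50,-11,-29],[50,0,0],[50,0,0],[40,0,0],[0,0,0],[0,0,0]], "gripper": [-1,-1,-1,-1,-1,-1,-1]}}

```text
time: 4.03
ee_pos: [546.5, 159.4, 132.3]
tool_rot: [0.555, -0.439, 0.552, 0.44]
force: [0.6, 0.6, -0.4]
gripper_width: 85.3
```

```bash
python3 go.py 547.8 150.9 24 76.3 0; python3 - <<'E'
from h import *
p=read_camera("top"); s=read_camera("scene")
print(tips(p,"rack_grip")[:4],tips(p,"keyhole")[:4])
a=cv2.resize(p["frame"][180:270,170:270],(400,360),interpolation=cv2.INTER_CUBIC)
b=cv2.resize(s["frame"][130:230,270:370],(400,400),interpolation=cv2.INTER_CUBIC)
o=np.zeros((400,800,3),np.uint8);o[:360,:400]=a;o[:,400:]=b
cv2.imwrite("pics/g.png",o)
E
```

```text
e [546.52 159.43 132.32] force [ 0.59  0.61 -0.45] mom [ 0.02 -0.03 -0.05] w 85.26617201801793 t 4.025
slide(cur frame) [108.28  -3.03  -8.53] rotvec [0.63 0.27 0.07] slide(new frame) [108.32  -3.26  -7.99]
[(0.9, array([212.576, 224.28 ])), (0.67, array([110.992, 202.986]))] [(0.77, array([217.784, 209.79 ])), (0.7, array([101.808, 198.912])), (0.62, array([198.8  , 310.506]))]
```

View pics/g.png

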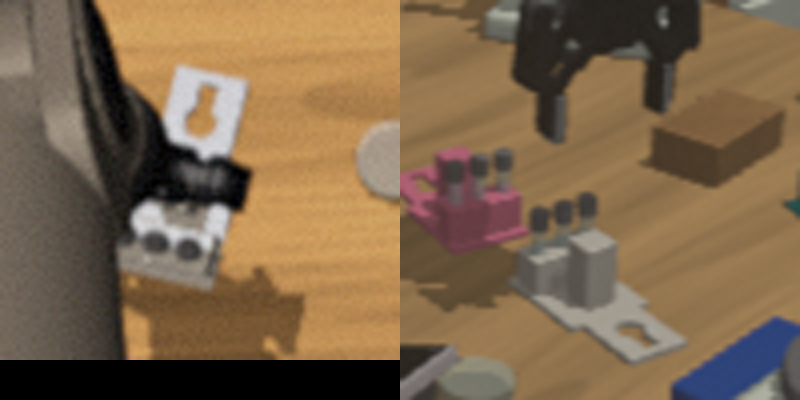

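Hovering over the rack with the jaws aligned across the post (post at crop px (590,260) in the scene half). Next: descend and grip.

Call:
{"op": "carry_out", "data": {"delta_rot": [[0.4,0,0],[0,0,0],[0,0,0],[0,0,0],[0,0,0],[0,0,0]], "slide": [[25,-3,-8],[30,0,0],[25,0,0],[18,0,0],[10,0,0],[0,0,0]], "gripper": [-1,-1,-1,-1,-1,-1]}}

```text
time: 4.97
ee_pos: [547.1, 150.6, 23.1]
tool_rot: [0.556, -0.437, 0.554, 0.439]
force: [0.9, -0.6, -0.2]
gripper_width: 85.5
```

Call:
{"op": "carry_out", "data": {"delta_rot": [[0,0,0],[0,0,0],[0,0,0],[0,0,0],[0,0,0],[0,0,0],[0,0,0],[0,0,0]], "slide": [[0,0,0],[0,0,0],[0,0,0],[0,0,0],[0,0,0],[0,0,0],[0,0,0],[0,0,0]], "gripper": [0,0.2,0.4,0.6,0.8,1,1,1], "force": 60}}

```text
time: 5.98
ee_pos: [547.8, 150.9, 23.9]
tool_rot: [0.557, -0.437, 0.554, 0.438]
force: [-0.1, 0.4, 6.0]
gripper_width: 27.6
```

```bash
python3 go.py 547.8 150.9 24 76.3 0
```

```text
e [547.83 150.94  23.94] force [-0.12  0.4   6.03] mom [-0.06  0.09 -0.02] w 27.600521592349384 t 5.975
slide(cur frame) [-0.06  0.02 -0.05] rotvec [0.2  0.26 0.07] slide(new frame) [-0.06  0.02 -0.05]
```

Call:
{"op": "carry_out", "data": {"delta_rot": [[0,0,0],[0,0,0],[0,0,0],[0,0,0],[0,0,0],[0,0,0],[0,0,0]], "slide": [[-10,0,0],[-20,0,0],[-35,0,0],[-40,0,0],[-35,0,0],[-20,0,0],[0,0,0]], "gripper": [1,1,1,1,1,1,1]}}

```text
time: 6.85
ee_pos: [547.6, 150.0, 184.4]
tool_rot: [0.557, -0.437, 0.553, 0.438]
force: [-0.4, -0.6, -2.5]
gripper_width: 27.1
```

```bash
cat > tgt.py <<'E'
# usage: tgt.py dx dy h : keyhole centre (underside) at deck coords -> deltas in current & new tool frame
from h import *
import sys, json
np.set_printoptions(precision=2,suppress=True)
c=json.load(open("cal.json")); v=np.array(c["deck"]); kt=np.array(c["kt"])
D=(Rn.from_euler('z',v[3],degrees=True)*Rn.from_euler('y',-20,degrees=True)).as_matrix()
G=D@np.array([[0,-1,0],[0,0,1],[-1,0,0]])
s,e,R=tool()
print("e",e,"F_deck",D.T@s["force"],"M",s["moment"],"w",s["gripper_width"],"t",s["time"])
print("keyhole now, deck coords",D.T@(e+R@kt-v[:3]),"rot err",np.degrees(Rn.from_matrix(R.T@G).as_rotvec()))
if len(sys.argv)>3:
    T=v[:3]+D@np.array(list(map(float,sys.argv[1:4])))-G@kt
    print("target",T,"cur",R.T@(T-e),"new",G.T@(T-e))
E
echo '{"deck":[531,-154.2,61.9,8.1],"kt":[23.9,-50,0]}' > cal.json
python3 tgt.py 30 0 70
python3 - <<'E'
from h import *
p=read_camera("top"); s=read_camera("scene")
print(tips(p,"keyhole"),tips(s,"keyhole"),tips(p,"rack_grip"),tips(s,"rack_grip"))
E
```

```text
e [547.58 150.03 184.43] F_deck [-1.34 -0.54 -2.15] M [ 0.04 -0.05 -0.02] w 27.125036096455926 t 6.85
keyhole now, deck coords [133.24 280.53  56.58] rot err [-21.44  -3.51 -19.59]
target [ 480.6  -161.37  143.3 ] cur [  39.52   -7.59 -318.64] new [   0.96  117.62 -298.86]
[(0.88, array([198.52, 311.22])), (0.87, array([100.408, 195.594])), (0.65, array([212.408, 200.214]))] [(0.7, array([276.304, 176.904])), (0.67, array([400.512, 180.096])), (0.55, array([330.288, 164.892]))] [(0.79, array([200.088, 293.118])), (0.72, array([200.984, 216.3  ])), (0.7, array([110.6  , 198.912]))] [(0.95, array([282.52 , 173.292])), (0.92, array([389.48 , 172.704])), (0.87, array([323.512, 141.498]))]
```

Call:
{"op": "carry_out", "data": {"delta_rot": [[0,0,0],[0,0,0],[0,0,0],[0,0,0],[0,0,0],[0,0,0],[0,0,0],[0,0,0],[0,0,0],[0,0,0]], "slide": [[0,-1,-20],[0,-1,-35],[0,-1,-40],[0,-1,-40],[0,-1,-40],[0,-1,-40],[0,-1,-40],[0,-1,-35],[0,0,-20],[0,0,-9]], "gripper": [1,1,1,1,1,1,1,1,1,1]}}

```text
time: 8.4
ee_pos: [478.7, -164.5, 181.9]
tool_rot: [0.557, -0.436, 0.555, 0.437]
force: [0.0, 1.1, -3.1]
gripper_width: 27.5
```

Call:
{"op": "carry_out", "data": {"delta_rot": [[-2.14,-0.35,-1.96],[-4.28,-0.7,-3.92],[-4.28,-0.7,-3.92],[-4.28,-0.7,-3.92],[-4.28,-0.7,-3.92],[-2.14,-0.35,-1.96],[0,0,0],[0,0,0]], "slide": [[0,0,0],[0,0,0],[0,0,0],[0,0,0],[0,0,0],[0,0,0],[0,0,0],[0,0,0]], "gripper": [1,1,1,1,1,1,1,1]}}

```text
time: 9.4
ee_pos: [480.4, -161.8, 182.1]
tool_rot: [-0.548, 0.606, -0.365, -0.446]
force: [1.1, 0.3, -3.1]
gripper_width: 27.3
```

```bash
python3 tgt.py 30 0 50
```

```text
e [ 480.4  -161.76  182.13] F_deck [-0.01  0.1  -3.26] M [-0.06  0.51 -0.09] w 27.25012278042062 t 9.4
keyhole now, deck coords [ 42.98  -0.38 106.44] rot err [-0.01 -0.04 -0.16]
target [ 487.37 -160.41  124.5 ] cur [56.61 12.9   0.4 ] new [56.58 13.05  0.36]
```

Call:
{"op": "carry_out", "data": {"delta_rot": [[0,0,0],[0,0,0],[0,0,0],[0,0,0],[0,0,0]], "slide": [[20,5,0],[26,5,0],[20,3,0],[0,0,0],[0,0,0]], "gripper": [1,1,1,1,1]}}

```text
time: 10.02
ee_pos: [491.1, -160.8, 116.3]
tool_rot: [-0.549, 0.607, -0.364, -0.445]
force: [-0.6, -0.4, -1.7]
gripper_width: 27.2
```

```bash
python3 tgt.py 30 0 30; python3 - <<'E'
from h import *
p=read_camera("top"); s=read_camera("scene")
print(tips(p,"keyhole"),tips(s,"keyhole"),tips(p,"rack_grip"),tips(s,"rack_grip"))
a=cv2.resize(p["frame"][170:270,280:380],(400,400),interpolation=cv2.INTER_CUBIC)
b=cv2.resize(s["frame"][180:280,190:290],(400,400),interpolation=cv2.INTER_CUBIC)
cv2.imwrite("pics/h.png",np.hstack([a,b]))
E
```

```text
e [ 491.13 -160.8   116.3 ] F_deck [-1.22 -0.31 -1.41] M [-0.11  0.48  0.01] w 27.15709654812365 t 10.025
keyhole now, deck coords [30.61 -0.94 40.97] rot err [ 0.01 -0.08 -0.08]
target [ 494.14 -159.45  105.71] cur [11.04  0.62  0.93] new [11.04  0.64  0.91]
[(0.94, array([327.488, 222.096])), (0.82, array([101.304, 196.812])), (0.7, array([200.704, 313.908]))] [(0.76, array([401.688, 179.298])), (0.7, array([241.08 , 210.294])), (0.67, array([280.504, 178.416]))] [(0.94, array([203.   , 295.512])), (0.8, array([339.192, 245.196])), (0.65, array([112.   , 202.398]))] [(0.9, array([218.904, 195.216])), (0.72, array([280.392, 172.494])), (0.6, array([387.8, 168. ]))]
```

View pics/h.png

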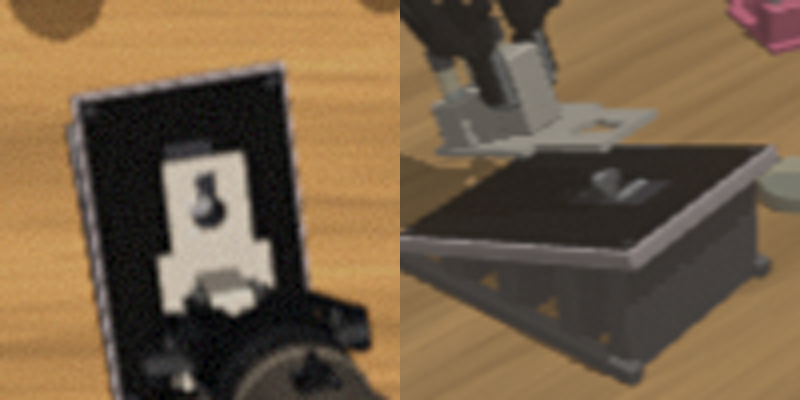

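```bash
cat > fit2.py <<'E'
from fit import *
print('----')
v=r.x.copy(); sc,e,R=tool()
B=np.array([[0,-1,0],[0,0,1],[-1,0,0]],float)  # tool axes in rack axes cols
rp=np.array([(85,25,5),(85,-25,5),(26,-35,5),(26,35,5),(50,0,2.5)],float)
t2=T([(162,161),(242,151),(271,241),(157,258),(208,208)],(280,170),4)
s2=T([(255,110),(210,150),(201,127)],(190,180),4); sp=rp[[0,1,4]]
def W(u,X):
    Q=R@B.T@Rn.from_euler('zy',[u[3],u[4]],degrees=True).as_matrix()
    return e+R@(np.array([23.9,-u[0],u[1]])+np.array([u[2],0,0]))+X@Q.T   # rack origin (post axis, underside)
def gg(u): return np.concatenate([(proj(p,W(u,rp))-t2).ravel(),(proj(s,W(u,sp))-s2).ravel(),[u[2]/3,u[4]/1.5,u[3]/2]])
o=least_squares(gg,np.zeros(5),loss='soft_l1'); print("rack in tool dx,dy,ddown,yaw,pitch",o.x,"\n",o.fun[:-3].reshape(-1,2))
Kp=W(o.x,np.array([[50.,0,0]]))[0]; D=DR(v[3])
print("keyhole deck coords (camera)",D.T@(Kp-v[:3]),"stud deck x",45+v[4])
E
python3 fit2.py | sed -n '/----/,$p'
```

```text
----
rack in tool dx,dy,ddown,yaw,pitch [ 3.  -1.2 -1.2 -0.   0.1] 
 [[-0.2  0.3]
 [-0.3 -0.4]
 [-0.9 -0.7]
 [ 0.1 -0.5]
 [-0.2  0.3]
 [ 0.6  0.2]
 [-1.9 -0.8]
 [-2.5  1.3]]
keyhole deck coords (camera) [33.  -1.9 41.9] stud deck x 30.442411016382188
```

Call:
{"op": "carry_out", "data": {"delta_rot": [[0,0,0],[0,0,0],[0,0,0],[0,0,0],[0,0,0]], "slide": [[6,2.5,1.5],[8,0,0],[6,0,0],[0,0,0],[0,0,0]], "gripper": [1,1,1,1,1]}}

```text
time: 11.05
ee_pos: [494.6, -158.7, 95.8]
tool_rot: [-0.549, 0.606, -0.365, -0.446]
force: [-0.2, -0.3, -3.2]
gripper_width: 27.1
```

```bash
python3 tgt.py 30 0 20; python3 - <<'E'
from h import *
p=read_camera("top"); s=read_camera("scene")
fr=np.mean([read_camera("top")["frame"].astype(float) for _ in range(6)]+[p["frame"]],axis=0)
fs=np.mean([read_camera("scene")["frame"].astype(float) for _ in range(6)]+[s["frame"]],axis=0)
g=lambda f:np.clip(255*(f/255)**0.6,0,255).astype(np.uint8)
a=cv2.resize(g(fr)[195:245,310:360],(400,400),interpolation=cv2.INTER_CUBIC)
b=cv2.resize(g(fs)[195:245,220:270],(400,400),interpolation=cv2.INTER_CUBIC)
cv2.imwrite("pics/h2.png",np.hstack([a,b]))
E
```

```text
e [ 494.6  -158.7    95.82] F_deck [-1.38 -0.28 -2.94] M [-0.07  0.54 -0.02] w 27.130099625629008 t 11.05
keyhole now, deck coords [27.09  0.63 20.39] rot err [-0.03 -0.06 -0.14]
target [ 497.53 -158.96   96.31] cur [ 0.51 -2.86 -0.68] new [ 0.52 -2.86 -0.68]
```

View pics/h2.png

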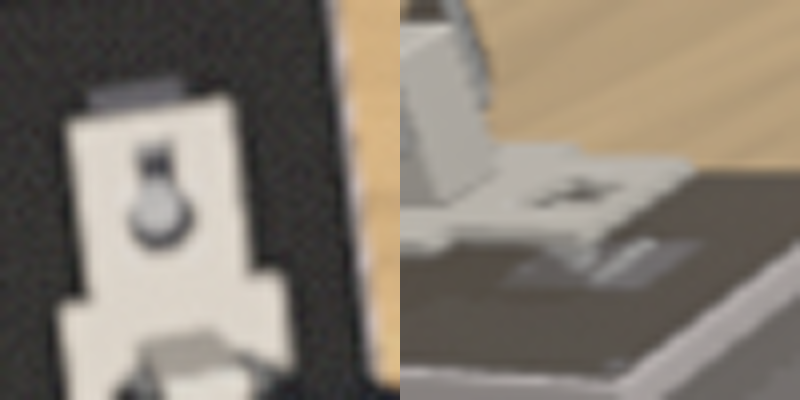

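```bash
python3 - <<'E'
from h import *
p=read_camera("top")
v=np.array([531,-154.2,61.9,8.1]); D=(Rn.from_euler('z',v[3],degrees=True)*Rn.from_euler('y',-20,degrees=True)).as_matrix()
for X in ([30,0,13],[30,0,18],[30,0,20],[30,0,23],[30,0,25],[40,0,13],[30,10,13]):
    print(X,(proj(p,v[:3]+D@np.array(X,float))-[310,195])*8)
print(-p["R"].T@p["t"])
E
```

```text
[30, 0, 13] [[148.37671322 201.78074346]]
[30, 0, 18] [[151.20479074 205.44862251]]
[30, 0, 20] [[152.34333705 206.92526173]]
[30, 0, 23] [[154.05906694 209.15047999]]
[30, 0, 25] [[155.20819476 210.6408429 ]]
[40, 0, 13] [[144.61114578 171.87293189]]
[30, 10, 13] [[117.81996706 206.71750165]]
[ 443.24769553  -10.90656303 1137.26845626]
```

Viewed: in the top crop the hole centre is at about (162,216) and the stud head at (160,206). After allowing for parallax, the keyhole needs about 1.8 mm up-slope and 1.3 mm toward -y.

Call:
{"op": "carry_out", "data": {"delta_rot": [[0,0,0],[0,0,0],[0,0,0],[0,0,0]], "slide": [[1,-1.8,-1.3],[2,0,0],[1,0,0],[0,0,0]], "gripper": [1,1,1,1]}}

```text
time: 12.3
ee_pos: [497.7, -159.3, 92.5]
tool_rot: [-0.549, 0.606, -0.365, -0.446]
force: [-0.3, -0.1, -2.4]
gripper_width: 27.4
```

```bash
python3 tgt.py 30 0 20; python3 - <<'E'
from h import *
fr=np.mean([read_camera("top")["frame"].astype(float) for _ in range(10)],axis=0)
g=lambda f:np.clip(255*(f/255)**0.6,0,255).astype(np.uint8)
a=cv2.resize(g(fr)[205:230,317:342],(600,600),interpolation=cv2.INTER_CUBIC)
for k in range(0,600,120): cv2.putText(a,str(k),(k,10),0,.35,(0,0,255)); cv2.putText(a,str(k),(0,k+10),0,.35,(0,0,255))
cv2.imwrite("pics/h3.png",a); cv2.imwrite("raw3.png",fr.astype(np.uint8))
print(fr.mean(2)[212:230,318:340].astype(int))
E
```

```text
e [ 497.65 -159.29   92.54] F_deck [-1.12 -0.03 -2.16] M [-0.04  0.52  0.02] w 27.419792041921514 t 12.3
keyhole now, deck coords [28.72 -0.38 16.3 ] rot err [-0.02 -0.04 -0.15]
target [ 497.53 -158.96   96.31] cur [-3.57 -1.21  0.34] new [-3.57 -1.22  0.34]
[[ 52 132 179 189 188 188 186 183 156 116  97  88  85 118 170 187 187 186
  188 190 179 109]
 [ 40 117 174 188 186 187 187 185 159 114  94  85  77 103 166 187 188 184
  188 189 183 113]
 [ 36 107 171 188 187 186 185 188 171 118  78  65  54  85 163 190 188 186
  187 189 181 117]
 [ 30  96 168 188 188 185 187 189 176 112  58  46  39  76 160 189 188 187
  187 188 183 126]
 [ 22  86 164 187 187 185 187 190 180 118  67  61  57  75 148 184 190 187
  187 189 182 132]
 [ 16  76 164 190 189 185 187 191 183 139 103 105  96  85 128 172 189 188
  187 189 183 134]
 [ 13  71 159 186 189 187 189 192 185 156 133 134 130 112 105 138 177 189
  188 188 184 144]
 [ 12  62 151 185 189 188 190 186 167 151 145 145 146 135  98  93 149 181
  188 189 186 154]
 [ 11  54 138 181 187 187 187 174 141 138 147 150 153 146 105  74 126 173
  188 188 188 169]
 [ 12  46 124 175 187 187 186 173 137 138 148 152 154 145 101  65 115 170
  188 187 191 179]
 [ 13  37 110 171 188 189 188 178 138 130 140 147 145 125  80  66 123 172
  187 187 191 181]
 [ 12  31  97 167 188 187 187 181 138 107 111 118 110  88  69 101 155 182
  188 186 189 182]
 [ 15  22  86 164 188 188 187 185 159 121  92  83  78  75 100 148 180 190
  189 186 189 183]
 [ 13  17  75 164 189 187 188 189 185 164 135 117 115 127 152 177 188 189
  187 187 189 183]
 [ 16  12  72 160 187 188 186 189 191 188 178 170 170 174 182 187 188 186
  186 187 189 184]
 [ 16  11  63 152 185 188 184 187 188 189 190 186 185 186 187 187 187 187
  185 187 188 183]
 [ 15  11  55 139 181 188 186 186 186 187 185 187 187 186 186 186 186 184
  186 186 187 185]
 [ 13  10  44 122 174 186 187 186 184 185 185 186 185 185 185 186 186 185
  185 187 186 186]]
```

View pics/h3.png

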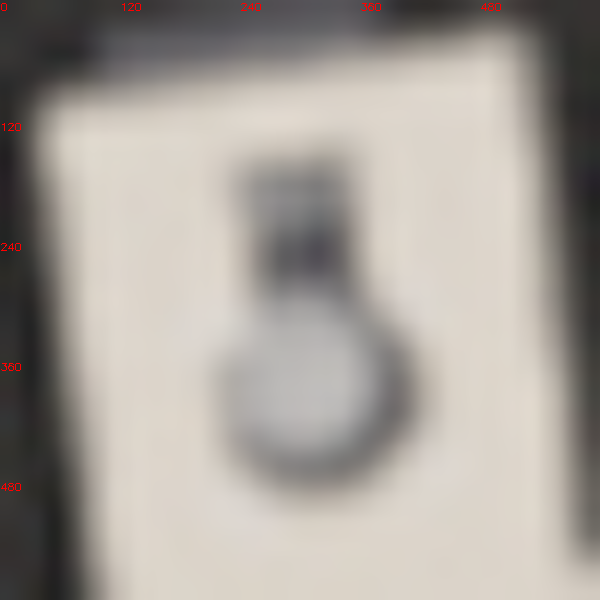

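Call:
{"op": "carry_out", "data": {"delta_rot": [[0,0,0],[0,0,0],[0,0,0],[0,0,0]], "slide": [[0.7,0,0.8],[0.7,0,0],[0.6,0,0],[0,0,0]], "gripper": [1,1,1,1]}}

```text
time: 13.3
ee_pos: [498.3, -158.5, 90.8]
tool_rot: [-0.549, 0.606, -0.365, -0.446]
force: [1.1, 0.1, -2.9]
gripper_width: 27.3
```

Call:
{"op": "carry_out", "data": {"delta_rot": [[0,0,0],[0,0,0],[0,0,0],[0,0,0]], "slide": [[0.7,0,0],[0.7,0,0],[0.6,0,0],[0,0,0]], "gripper": [1,1,1,1]}}

```text
time: 13.8
ee_pos: [499.0, -158.4, 88.9]
tool_rot: [-0.549, 0.606, -0.365, -0.446]
force: [-0.1, 0.8, -2.6]
gripper_width: 27.1
```

```bash
python3 tgt.py
```

```text
e [ 498.97 -158.38   88.91] F_deck [-0.88  0.79 -2.43] M [-0.07  0.51  0.01] w 27.061297613443013 t 13.8
keyhole now, deck coords [28.83  0.34 12.4 ] rot err [-0.02 -0.05 -0.14]
```

Call:
{"op": "carry_out", "data": {"delta_rot": [[0,0,0],[0,0,0],[0,0,0]], "slide": [[0.8,0,0],[0.7,0,0],[0,0,0]], "gripper": [1,1,1]}}

```text
time: 14.18
ee_pos: [499.5, -158.3, 87.5]
tool_rot: [-0.549, 0.606, -0.365, -0.446]
force: [-0.5, 0.1, -1.9]
gripper_width: 27.2
```

Call:
{"op": "carry_out", "data": {"delta_rot": [[0,0,0],[0,0,0],[0,0,0]], "slide": [[0.8,0,0],[0.7,0,0],[0,0,0]], "gripper": [1,1,1]}}

```text
time: 14.55
ee_pos: [500.0, -158.2, 86.1]
tool_rot: [-0.549, 0.606, -0.365, -0.446]
force: [0.8, -0.5, -2.7]
gripper_width: 27.4
```

```bash
python3 tgt.py
```

```text
e [ 499.99 -158.24   86.09] F_deck [-0.23 -0.59 -2.8 ] M [-0.06  0.48 -0.03] w 27.420702514749248 t 14.55
keyhole now, deck coords [28.83  0.34  9.4 ] rot err [-0.02 -0.05 -0.14]
```

Call:
{"op": "carry_out", "data": {"delta_rot": [[0,0,0],[0,0,0],[0,0,0]], "slide": [[0.8,0,0],[0.7,0,0],[0,0,0]], "gripper": [1,1,1]}}

```text
time: 14.92
ee_pos: [500.5, -158.2, 84.7]
tool_rot: [-0.549, 0.606, -0.365, -0.446]
force: [0.1, 0.0, -3.1]
gripper_width: 27.2
```

Call:
{"op": "carry_out", "data": {"delta_rot": [[0,0,0],[0,0,0],[0,0,0]], "slide": [[0.8,0,0],[0.7,0,0],[0,0,0]], "gripper": [1,1,1]}}

```text
time: 15.3
ee_pos: [501.0, -158.1, 83.3]
tool_rot: [-0.549, 0.606, -0.365, -0.446]
force: [-0.0, -0.6, -3.1]
gripper_width: 27.2
```

```bash
python3 tgt.py
```

```text
e [ 501.02 -158.08   83.28] F_deck [-1.16 -0.58 -2.92] M [-0.02  0.47 -0.02] w 27.168642828930437 t 15.3
keyhole now, deck coords [28.85  0.34  6.41] rot err [-0.02 -0.05 -0.14]
```

Call:
{"op": "carry_out", "data": {"delta_rot": [[0,0,0],[0,0,0],[0,0,0]], "slide": [[0.8,0,0],[0.7,0,0],[0,0,0]], "gripper": [1,1,1]}}

```text
time: 15.68
ee_pos: [501.5, -158.0, 81.8]
tool_rot: [-0.549, 0.606, -0.365, -0.446]
force: [0.3, -0.6, -2.0]
gripper_width: 27.2
```

Call:
{"op": "carry_out", "data": {"delta_rot": [[0,0,0],[0,0,0],[0,0,0]], "slide": [[0.8,0,0],[0.7,0,0],[0,0,0]], "gripper": [1,1,1]}}

```text
time: 16.05
ee_pos: [502.0, -158.0, 80.5]
tool_rot: [-0.549, 0.606, -0.365, -0.446]
force: [-0.9, -0.2, -1.9]
gripper_width: 27.5
```

```bash
python3 tgt.py
```

```text
e [ 502.03 -158.02   80.5 ] F_deck [-1.51 -0.05 -1.45] M [-0.06  0.46 -0.01] w 27.481563890020528 t 16.05
keyhole now, deck coords [28.85  0.26  3.46] rot err [-0.02 -0.05 -0.13]
```

Call:
{"op": "carry_out", "data": {"delta_rot": [[0,0,0],[0,0,0],[0,0,0]], "slide": [[0.5,0,0],[0.5,0,0],[0,0,0]], "gripper": [1,1,1]}}

```text
time: 16.42
ee_pos: [502.4, -157.9, 79.6]
tool_rot: [-0.549, 0.606, -0.365, -0.446]
force: [-0.8, -0.2, -1.5]
gripper_width: 27.4
```

Call:
{"op": "carry_out", "data": {"delta_rot": [[0,0,0],[0,0,0],[0,0,0]], "slide": [[0.5,0,0],[0.5,0,0],[0,0,0]], "gripper": [1,1,1]}}

```text
time: 16.8
ee_pos: [502.7, -157.9, 78.6]
tool_rot: [-0.549, 0.606, -0.365, -0.446]
force: [-1.6, -0.4, -2.6]
gripper_width: 27.3
```

Call:
{"op": "carry_out", "data": {"delta_rot": [[0,0,0],[0,0,0],[0,0,0]], "slide": [[0.5,0,0],[0.5,0,0],[0,0,0]], "gripper": [1,1,1]}}

```text
time: 17.18
ee_pos: [503.0, -157.9, 77.7]
tool_rot: [-0.549, 0.606, -0.365, -0.446]
force: [-1.1, -0.4, -0.7]
gripper_width: 27.4
```

```bash
python3 tgt.py
```

```text
e [ 503.01 -157.89   77.71] F_deck [-1.3  -0.2  -0.24] M [-0.03  0.45  0.03] w 27.3891110725119 t 17.175
keyhole now, deck coords [28.83  0.25  0.5 ] rot err [-0.03 -0.05 -0.13]
```

Call:
{"op": "carry_out", "data": {"delta_rot": [[0,0,0],[0,0,0]], "slide": [[0.5,0,0],[0,0,0]], "gripper": [1,1]}}

```text
time: 17.42
ee_pos: [503.0, -157.9, 77.6]
tool_rot: [-0.549, 0.606, -0.365, -0.446]
force: [-5.0, -0.1, 5.3]
gripper_width: 27.3
```

Call:
{"op": "carry_out", "data": {"delta_rot": [[0,0,0],[0,0,0]], "slide": [[0.5,0,0],[0,0,0]], "gripper": [1,1]}}

```text
time: 17.68
ee_pos: [503.1, -158.0, 77.5]
tool_rot: [-0.549, 0.606, -0.364, -0.446]
force: [-9.2, 0.0, 10.8]
gripper_width: 27.5
```

Call:
{"op": "carry_out", "data": {"delta_rot": [[0,0,0],[0,0,0]], "slide": [[0.5,0,0],[0,0,0]], "gripper": [1,1]}}

```text
time: 17.92
ee_pos: [503.1, -158.0, 77.5]
tool_rot: [-0.549, 0.606, -0.364, -0.446]
force: [-10.8, -0.1, 17.0]
gripper_width: 27.1
```

```bash
python3 tgt.py
```

```text
e [ 503.07 -157.99   77.45] F_deck [-4.2   1.43 19.65] M [0.59 1.26 0.42] w 27.072765234667845 t 17.925
keyhole now, deck coords [28.79  0.14  0.27] rot err [-0.07  0.04 -0.09]
```

Contact came at model height 0.3 mm, so the plate is flat on the dock face with the stud head through the hole. I'll ease off the pressing and slide down the slope.

Call:
{"op": "carry_out", "data": {"delta_rot": [[0,0,0],[0,0,0],[0,0,0],[0,0,0],[0,0,0]], "slide": [[-1.0,0,0],[0,1,0],[0,1,0],[0,1,0],[0,0,0]], "gripper": [1,1,1,1,1]}}

```text
time: 18.55
ee_pos: [502.9, -158.0, 77.6]
tool_rot: [-0.549, 0.607, -0.364, -0.445]
force: [1.8, 1.5, 5.7]
gripper_width: 27.2
```

```bash
python3 tgt.py
```

```text
e [ 502.87 -157.95   77.6 ] F_deck [3.84 1.26 4.62] M [ 0.6  -0.29  0.11] w 27.161636872251833 t 18.55
keyhole now, deck coords [28.74  0.21  0.64] rot err [ 0.   -0.09  0.1 ]
```

Call:
{"op": "carry_out", "data": {"delta_rot": [[0,0,0],[0,0,0],[0,0,0],[0,0,0]], "slide": [[-0.3,0.8,0],[0,0.8,0],[0,0.8,0],[0,0,0]], "gripper": [1,1,1,1]}}

```text
time: 19.05
ee_pos: [498.4, -158.9, 75.9]
tool_rot: [-0.549, 0.606, -0.365, -0.445]
force: [1.7, -0.3, 3.8]
gripper_width: 27.1
```

```bash
python3 tgt.py
```

```text
e [ 498.43 -158.94   75.9 ] F_deck [ 2.8  -0.48  3.02] M [ 0.14 -0.36 -0.07] w 27.126817497724655 t 19.05
keyhole now, deck coords [23.83 -0.18  0.44] rot err [-0.04 -0.1  -0.09]
```

Call:
{"op": "carry_out", "data": {"delta_rot": [[0,0,0],[0,0,0],[0,0,0],[0,0,0],[0,0,0],[0,0,0]], "slide": [[0,1,0],[0,1,0],[0,1,0],[0,1,0],[0,1,0],[0,0,0]], "gripper": [1,1,1,1,1,1]}}

```text
time: 19.8
ee_pos: [493.4, -159.3, 74.1]
tool_rot: [-0.549, 0.606, -0.365, -0.446]
force: [1.2, -0.1, 5.9]
gripper_width: 27.1
```

```bash
python3 tgt.py
```

```text
e [ 493.43 -159.28   74.06] F_deck [ 3.11 -0.26  5.12] M [ 0.2  -0.4  -0.07] w 27.070932119412507 t 19.8
keyhole now, deck coords [18.48  0.22  0.39] rot err [-0.03 -0.05 -0.12]
```

Call:
{"op": "carry_out", "data": {"delta_rot": [[0,0,0],[0,0,0],[0,0,0],[0,0,0],[0,0,0],[0,0,0]], "slide": [[-0.1,1,0],[0,1,0],[0,1,0],[0,1,0],[0,1,0],[0,0,0]], "gripper": [1,1,1,1,1,1]}}

```text
time: 20.55
ee_pos: [488.4, -159.8, 72.2]
tool_rot: [-0.549, 0.606, -0.365, -0.446]
force: [0.6, 0.3, 4.8]
gripper_width: 27.6
```

```bash
python3 tgt.py
```

```text
e [ 488.44 -159.77   72.22] F_deck [2.28 0.17 4.3 ] M [ 0.23 -0.3  -0.03] w 27.64176507775474 t 20.55
keyhole now, deck coords [13.14  0.45  0.34] rot err [-0.02 -0.03 -0.16]
```

Call:
{"op": "carry_out", "data": {"delta_rot": [[0,0,0],[0,0,0],[0,0,0],[0,0,0],[0,0,0]], "slide": [[0,1,0],[0,1,0],[0,1,0],[0,1,0],[0,0,0]], "gripper": [1,1,1,1,1]}}

```text
time: 21.18
ee_pos: [484.7, -160.4, 70.8]
tool_rot: [-0.549, 0.606, -0.365, -0.446]
force: [0.3, 0.3, 4.1]
gripper_width: 26.9
```

```bash
python3 tgt.py
```

```text
e [ 484.71 -160.39   70.84] F_deck [1.75 0.21 3.76] M [ 0.18 -0.31 -0.  ] w 26.91773287924266 t 21.175
keyhole now, deck coords [9.11 0.36 0.34] rot err [-0.02 -0.04 -0.16]
```

Travelled 19.7 mm so far. The end stop should be close, so smaller steps from here.

Call:
{"op": "carry_out", "data": {"delta_rot": [[0,0,0],[0,0,0],[0,0,0],[0,0,0]], "slide": [[0,0.6,0],[0,0.6,0],[0,0.6,0],[0,0,0]], "gripper": [1,1,1,1]}}

```text
time: 21.68
ee_pos: [483.1, -160.6, 70.3]
tool_rot: [-0.549, 0.606, -0.365, -0.446]
force: [1.7, 0.2, 3.8]
gripper_width: 27.1
```

```bash
python3 tgt.py
```

```text
e [ 483.14 -160.56   70.27] F_deck [ 2.94 -0.01  2.94] M [ 0.2  -0.3  -0.08] w 27.07554997259643 t 21.675
keyhole now, deck coords [7.43 0.41 0.35] rot err [-0.02 -0.04 -0.15]
```

Call:
{"op": "carry_out", "data": {"delta_rot": [[0,0,0],[0,0,0],[0,0,0],[0,0,0]], "slide": [[0,0.5,0],[0,0.5,0],[0,0.5,0],[0,0,0]], "gripper": [1,1,1,1]}}

```text
time: 22.18
ee_pos: [482.3, -160.7, 70.0]
tool_rot: [-0.549, 0.606, -0.364, -0.446]
force: [3.6, 0.0, 1.8]
gripper_width: 27.3
```

```bash
python3 tgt.py
```

```text
e [ 482.28 -160.68   69.98] F_deck [ 3.97 -0.5   0.5 ] M [ 0.32 -0.59 -0.03] w 27.316442626267833 t 22.175
keyhole now, deck coords [6.53 0.42 0.41] rot err [-0.   -0.05 -0.11]
```

Call:
{"op": "carry_out", "data": {"delta_rot": [[0,0,0],[0,0,0],[0,0,0],[0,0,0]], "slide": [[0.2,0.7,0],[0,0.7,0],[0,0.6,0],[0,0,0]], "gripper": [1,1,1,1]}}

```text
time: 22.68
ee_pos: [482.2, -160.8, 70.0]
tool_rot: [-0.549, 0.607, -0.364, -0.445]
force: [7.8, 2.4, 1.7]
gripper_width: 27.6
```

```bash
python3 tgt.py;  python3 - <<'E'
from h import *
p=read_camera("top"); s=read_camera("scene")
fr=np.mean([read_camera("top")["frame"].astype(float) for _ in range(6)]+[p["frame"]],axis=0)
fs=np.mean([read_camera("scene")["frame"].astype(float) for _ in range(6)]+[s["frame"]],axis=0)
g=lambda f:np.clip(255*(f/255)**0.6,0,255).astype(np.uint8)
a=cv2.resize(g(fr)[195:245,305:355],(400,400),interpolation=cv2.INTER_CUBIC)
b=cv2.resize(g(fs)[200:250,210:260],(400,400),interpolation=cv2.INTER_CUBIC)
cv2.imwrite("pics/e1.png",np.hstack([a,b]))
E
```

```text
e [ 482.16 -160.78   69.97] F_deck [ 8.19  1.3  -1.19] M [ 0.57 -1.19  0.03] w 27.553194650855197 t 22.675
keyhole now, deck coords [6.47 0.37 0.57] rot err [ 0.04 -0.08  0.04]
```

View pics/e1.png

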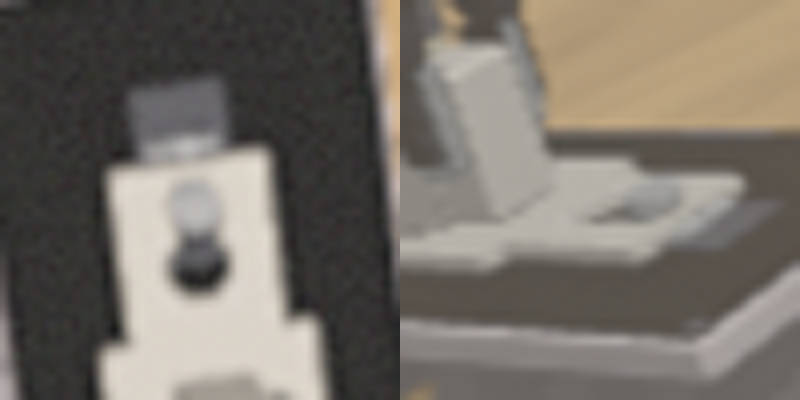

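It's home: the top view shows the stud head at the slot's end (195,205) and the latch bar standing behind the upper edge at (180,147). It did not move under an 8 N push. Now relieve the push and release.

Call:
{"op": "carry_out", "data": {"delta_rot": [[0,0,0],[0,0,0],[0,0,0],[0,0,0],[0,0,0],[0,0,0],[0,0,0],[0,0,0],[0,0,0],[0,0,0]], "slide": [[0.1,-0.7,0],[0,-0.7,0],[0,0,0],[0,0,0],[0,0,0],[0,0,0],[0,0,0],[0,0,0],[0,0,0],[0,0,0]], "gripper": [1,1,1,0.6,0.4,0.2,-0.2,-0.6,-0.8,-0.8]}}

```text
time: 24.62
ee_pos: [481.3, -160.9, 69.3]
tool_rot: [-0.549, 0.606, -0.365, -0.446]
force: [0.4, -0.7, -1.0]
gripper_width: 76.7
```

```bash
python3 tgt.py
```

```text
e [ 481.29 -160.92   69.27] F_deck [-0.07 -0.72 -1.02] M [-0.12  0.34 -0.  ] w 76.66273443556861 t 24.625
keyhole now, deck coords [5.32 0.31 0.05] rot err [-0.02 -0.05 -0.15]
```

Call:
{"op": "carry_out", "data": {"delta_rot": [[0,0,0],[0,0,0],[0,0,0],[0,0,0],[0,0,0],[0,0,0],[0,0,0],[0,0,0]], "slide": [[-10,0,0],[-20,0,0],[-30,0,0],[-30,0,0],[-30,0,0],[-20,0,0],[0,0,0],[0,0,0]], "gripper": [-0.8,-0.8,-0.8,-0.8,-0.8,-0.8,-0.8,-0.8]}}

```text
time: 25.62
ee_pos: [434.0, -167.2, 200.2]
tool_rot: [-0.548, 0.606, -0.365, -0.446]
force: [0.6, -0.1, -1.3]
gripper_width: 76.5
```

```bash
python3 - <<'E'
from h import *
print(get_state()["force"],get_state()["time"])
def av(n): return np.mean([read_camera(n)["frame"].astype(float) for _ in range(6)],axis=0)
fr=av("top");fs=av("scene")
g=lambda f:np.clip(255*(f/255)**0.6,0,255).astype(np.uint8)
a=cv2.resize(g(fr)[195:245,305:355],(400,400),interpolation=cv2.INTER_CUBIC)
b=cv2.resize(g(fs)[185:250,205:270],(400,400),interpolation=cv2.INTER_CUBIC)
cv2.imwrite("pics/e2.png",np.hstack([a,b]))
E
```

```text
[ 0.56577184 -0.07528762 -1.27792809] 25.625
```

View pics/e2.png

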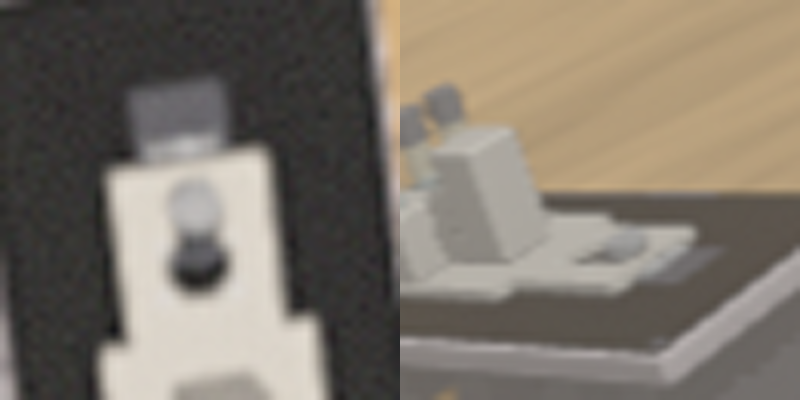

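```bash
python3 -c "
from cell import *
print(finish_job())"
```

```text
the job is handed in; nothing more can be done
None
```

I picked up the white rack, set its keyhole flat over the stud and slid it about 22 mm down the slope until it stopped. I then let go, backed off and handed the job in at about 26 s.

- **Seating:** the plate touched the dock face at the expected height without catching on the stud. The strongest press was about 20 N, against the 60 N limit.
- **Fully home:** it stayed put under an 8 N push down the slope with little load on the dock, so this was the stop and not friction. In the pictures, the gap from the stud head to the plate's upper edge is about 4.3 mm; fully home would be 4 mm.
- **Latch:** the upward force dropped by about 2 N at the end of the slide, and the bar shows behind the upper edge. I judged it to be up from those two signs and did not measure its height.
- **After release:** the rack looked unchanged, and the gripper was clear, touching nothing.
- **Disagreements:** the scene camera's view of the keyhole was off by about 2 pixels, so I aligned it using the top camera and by feel.
- **Other objects:** I felt no unexpected contact, but I did not photograph the whole table again at the end.

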